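Lean the levelling bar in its drying rack

ROBOT

A 7-joint arm with a two-finger parallel gripper is mounted at the origin on a cart in front of the work surface, level with it; the furniture and walls round the work are solid. World frame = base frame: x ahead of the robot, y to its left, z up, the work surface at z = 0. Lengths are in m, angles in rad, forces in N, time in s.
With the tool pointing down it reaches from about 0.4 to 0.875 m from the base axis. Payload 19.3 kg.
Tool frame: the origin (TCP) lies at the very end of the fingers, on their centre line; the grasp point (between the pads) lies 19 mm behind it; z points along the fingers, y is the direction in which the jaws open and shut (so a half turn about z gives the same grasp; the last joint's range is limited). The gripper opens to 85 mm and grips with 20 to 120 N. Pads are 22 mm wide; open, the fingers measure 114 mm over their backs; the gripper's body (76 mm by 85 mm) begins 54 mm behind the grasp point. The pads swing forward as they close: fully open they stand 13 mm farther back than shut.
Start: joints at [1.168, 0.521, -0.036, 1.599, 0.021, 1.021, -0.113], TCP at [0.204, -0.591, 0.231] pointing down, gripper open.
Joint ranges: [-2.91, 2.91], [-0.3, 2.13], [-1.5, 1.42], [0.17, 2.43], [-1.26, 4.41], [0.16, 1.93], [-2.52, 2.52]. Speed limits (rad/s): [1.89, 1.89, 2.39, 2.39, 3.01, 3.01, 3.01].

INTERFACE

Orientations are given as [roll, pitch, yaw] about the fixed x, y, z axes, in that order (R = Rz(yaw) Ry(pitch) Rx(roll)).
In Python, from workcell import telemetry, imaging, ticket gives the robot as it stands.
- The arm moves only by the tool carry_out, never from a script. Its argument "series" is a list of rows, each a list of 7 numbers: the shift along the tool's x, y, z in m, then the turn, a rotation vector about the tool's x, y, z in rad, then the closure in counts, from 0 (fully open) to 255 (shut). In form: [[tx, ty, tz, ax, ay, az, jaw], ...]. A call has 1 to 10 rows; each row is the pose to reach, as a shift and turn from the pose commanded when the call began, along the tool's axes at that moment; what a row does not reach only later rows make up. A row lasts 1/8 s, in which the tool goes at most 62.5 mm and 10.7 degrees, less where a joint would pass 70% of its speed; a pose out of reach is approached as far as the arm can. A call with a gripper value outside its range is refused whole. The fingers move at their own pace and stop on an object; "force" is the grip in N (left out, the last holds). Time passes only in rows, so rows that repeat a pose let the fingers close. It gives the time, the measured TCP pose, the force and the opening at its end, in the units of the state.
- telemetry.observe(): the state, without advancing time (a new reading comes with each control period).
- imaging.grab_frame(name): name is "side" or "top"; returns (picture, depth): 400x640x3 uint8, blue, green, red; 400x640 float32, m along the optical axis (not along the pixel's ray), 0 where there is no reading.
- imaging.camera_info(name): a dict with "mtx" (3x3 intrinsics, pixels), "extrinsics" (4x4, takes a point from camera to world coordinates). Camera axes: x right, y down, z forward; pixel columns grow to the right and rows downward; lengths in m; the calibration is good to about 2 mm. A picture is of the moment at which its call begins. camera_info takes no time and is no camera call.
- ticket.job_done(): hands the job in, once; it reports no verdict.
The state is a dict: "clock": time; "qpos": joint angles; "qd": joint speeds; "joint_efforts": joint torques, N m; "position": TCP position; "tool_rot": TCP orientation; "force": force on the tool from outside, world axes, zero at the start; "moment": the same for the moment, N m; "grip_width": finger opening in m.
Only numpy, scipy, OpenCV 4.12 (cv2) and the standard library are available. Lean on these libraries where they do the work, as an engineer would, in place of code of your own. Each camera call takes 0.05 s, during which the arm holds its last target.

TASK

Put the levelling bar to dry in its leaning rack: stand it roller end down on the rack's floor, between the cross stop and the backboard, and bring the roller up against the stop, which somebody has clamped at a new setting. Then, still holding the bar, lean its head back gently until it rests flat-on against the board, and only then let go, so that the roller stays against the stop and the head on the board. Leave the two sample pots where they are.

Things in the scene. Friction and masses are not known exactly. Their poses are not given: they have to be found in the camera images.
- levelling_bar: Loose aluminium bar 300 mm long, 38 wide, 24 thick, 0.3-0.5 kg, flat on the desk; origin mid-length and mid-width on its underside; own x runs to the head, y across the width, z out of its upper face; mass centre within 10 mm of the middle. Grip it across the width: fingers leaning along the bar toward the roller let it be swung up steeply without a level gripper. Either face may face the board.
- foot (a point): Middle of the axle of the white plastic roller at the foot of the bar (bar x = -136, z = +14 mm). The roller is 28 mm across and turns freely about the bar's y between two cheeks flush with the bar's sides; lying, it touches the desk. It ends the bar at x = -150 mm. Without the stop the leaning bar would roll away.
- head (a point): Centre of the head's end face, plain with a black end cap (bar x = +150, z = +12 mm).
- rack: Leaning rack fixed to the desk. Origin under its middle on the desk; x points to its backboard, y along the board, z up. Steel floor plate 230 x 200 mm, upper face 8 mm above the desk. Upright grey backboard 160 mm wide, 12 thick, 320 high, its front face at rack x = +90 mm. The bar stands on the -x side of it.
- stop_track: Two low side rails on the rack's floor (rack y = +-88 mm) with an aluminium cross stop clamped over them; origin and axes as the rack's. The stop runs parallel to the board, 12 mm thick, top 27 mm above the floor, knobs at its ends 12 mm higher. Its board-side face is 120 to 160 mm from the board (rack x -30 to -70 mm): not measured, see or feel it. The clamp holds 25 N.
- dark_pot: Loose dark sample pot with a white lid, 56 mm across, 60 mm high, right of the rack; origin at its foot. Leave it alone.
- pale_pot: Loose pale yellow sample pot with a white lid, 50 mm across, 54 mm high, beyond the bar; origin at its foot. Leave it alone.

How it is judged:
By the outcome, as a careful person would: the job done as asked, in the order asked, and still so for the second after the job is handed in, with the robot touching nothing.
It also fails if it takes over 58 s, if anything falls off the work surface, if the arm or the gripper's body presses on something with over 40 N, if the wrist force passes 120 N, or if a joint passes its speed limit or range.

## Working session

There is one attempt and no reset: what is moved stays moved. The work goes in short steps, Python scripts to look and compute and a tool call to move; the robot and the scene stay as the last step left them, time stands still between calls to the robot, and variables do not carry over. Pictures are saved under pics/ and viewed, and the job is handed in when it is done.

Besides the shell and the picture viewer there is one more tool, called after "Request:" as a command line: name --pt "numbers of a row" for each row, then --argument value for the rest. carry_out: Moves the arm, as the interface text tells. Its arguments: {"type":"object","properties":{"series":{"type":"array"},"force":{"type":"number"}},"required":["series"]}

```bash
ls -la; mkdir -p pics
python3 - <<'E'
from workcell import telemetry, imaging
import cv2, numpy as np
np.set_printoptions(precision=4,suppress=True)
print(telemetry.observe())
for n in("side","top"):
    p,d=imaging.grab_frame(n)
    np.savez(f"pics/{n}0.npz",p=p,d=d)
    cv2.imwrite(f"pics/{n}0.png",p)
    i=imaging.camera_info(n); print(n,i["mtx"],i["extrinsics"])
E
```

```text
total 12
drwxr-xr-x  3 agent agent 4096 Dec  7 00:36 .
drwxr-xr-x 23 root  root  4096 Dec  7 00:36 ..
drwxr-xr-x  2 agent agent 4096 Dec  7 00:36 pics
{'clock': 0.0, 'qpos': array([ 1.1678,  0.522 , -0.0363,  1.6   ,  0.0212,  1.0211, -0.1128]), 'qd': array([-0.0005, -0.0012,  0.001 ,  0.0009,  0.0001, -0.001 ,  0.0004]), 'joint_efforts': array([ -0.0013, -92.711 ,   1.9791, -36.9939,   0.0178,   0.0082,
        -0.0001]), 'position': array([ 0.204 , -0.5904,  0.2307]), 'tool_rot': array([-3.1405,  0.0001,  0.3328]), 'force': array([ 0.0798,  0.2345, -0.7236]), 'moment': array([-0.0004,  0.0024, -0.0014]), 'grip_width': 0.08518382157924902}
side [[486.2041   0.     321.7191]
 [  0.     486.2041 198.9914]
 [  0.       0.       1.    ]] [[-0.8406 -0.1878  0.508  -0.2227]
 [-0.5415  0.3122 -0.7806  0.9422]
 [-0.012  -0.9313 -0.3641  0.5541]
 [ 0.      0.      0.      1.    ]]
top [[364.7676   0.     320.9049]
 [  0.     364.7676 199.5256]
 [  0.       0.       1.    ]] [[-0.0141 -0.9979  0.0639  0.4381]
 [-0.9997  0.0154  0.0194 -0.148 ]
 [-0.0203 -0.0636 -0.9978  0.8928]
 [ 0.      0.      0.      1.    ]]
```

View pics/side0.png

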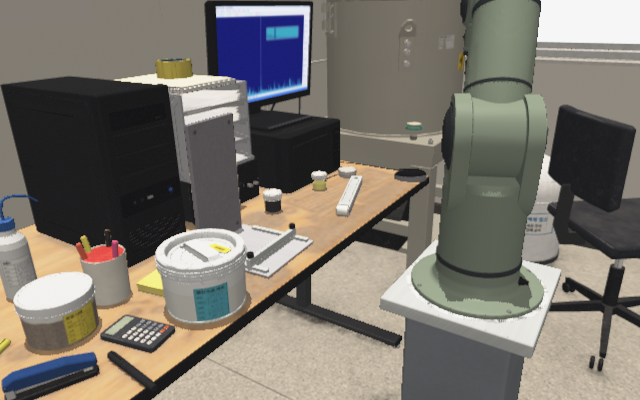

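View pics/top0.png

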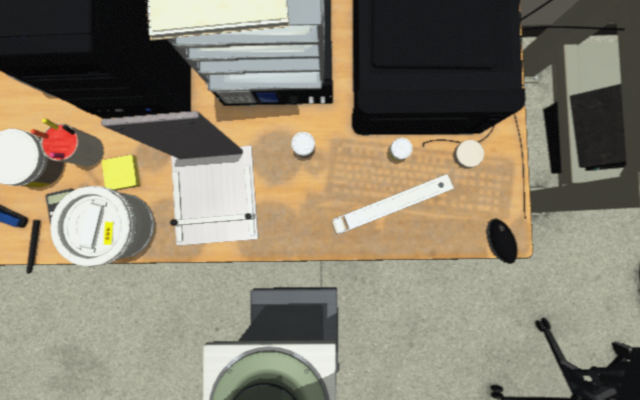

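```bash
cat > h.py <<'E'
import numpy as np, cv2
from workcell import telemetry, imaging, ticket
from scipy.spatial.transform import Rotation as Rn
np.set_printoptions(precision=4,suppress=True)
def cam(n):
    i=imaging.camera_info(n); return np.array(i["mtx"]),np.array(i["extrinsics"])
def proj(n,P):
    K,E=cam(n); P=np.atleast_2d(P); c=(P-E[:3,3])@E[:3,:3]; return (c/c[:,2:])@K.T[:,:2], c[:,2]
def ray(n,uv,z):
    K,E=cam(n); uv=np.atleast_2d(uv).astype(float); r=np.c_[uv,np.ones(len(uv))]@np.linalg.inv(K).T@E[:3,:3].T
    o=E[:3,3]; return o+r*((z-o[2])/r[:,2])[:,None]
def cloud(n,d):
    K,E=cam(n); v,u=np.mgrid[:d.shape[0],:d.shape[1]]
    c=np.dstack([(u-K[0,2])/K[0,0]*d,(v-K[1,2])/K[1,1]*d,d]); return c@E[:3,:3].T+E[:3,3]
def tool(): 
    s=telemetry.observe(); return np.array(s["position"]),Rn.from_euler("xyz",s["tool_rot"]),s
E
python3 - <<'E'
from h import *
print(proj("side",[.204,-.59,.23]),proj("top",[.204,-.59,.23]))
for n in("side","top"):
    p=np.load(f"pics/{n}0.npz"); P=cloud(n,p["d"])
    if n=="top":
        for uv in [(340,226),(395,200),(445,184),(437,187),(300,145),(400,149),(215,180),(215,235),(215,221),(245,160),(180,118),(290,160),(205,225)]:
            print(uv,P[uv[1],uv[0]],p["d"][uv[1],uv[0]])
p=np.load("pics/top0.npz")["p"]
cv2.imwrite("pics/top_bar.png",cv2.resize(p[160:245,310:470],None,fx=5,fy=5,interpolation=cv2.INTER_CUBIC))
cv2.imwrite("pics/top_rack.png",cv2.resize(p[100:250,100:270],None,fx=4,fy=4,interpolation=cv2.INTER_CUBIC)[:600])
p=np.load("pics/side0.npz")["p"]
cv2.imwrite("pics/side_rack.png",cv2.resize(p[110:290,180:380],None,fx=3,fy=3,interpolation=cv2.INTER_CUBIC))
E
```

```text
(array([[472.5241, 117.4494]]), array([1.5308])) (array([[583.2073, 353.3732]]), array([0.6378]))
(340, 226) [ 0.4301 -0.1755  0.0261] 0.8636995
(395, 200) [ 0.4899 -0.3073  0.0238] 0.8673355
(445, 184) [ 0.526  -0.4261  0.0258] 0.86526746
(437, 187) [ 0.5196 -0.4082  0.0217] 0.8693405
(300, 145) [ 0.6189 -0.0851  0.0585] 0.84523636
(400, 149) [ 0.6065 -0.3167  0.0527] 0.8456897
(215, 180) [0.5471 0.1291 0.0058] 0.8973943
(215, 235) [0.4124 0.1272 0.0099] 0.88464844
(215, 221) [0.4461 0.1206 0.0316] 0.8649947
(245, 160) [0.595  0.0545 0.008 ] 0.8968228
(180, 118) [0.6103 0.0888 0.3184] 0.5887483
(290, 160) [ 0.5944 -0.0556  0.0006] 0.90197235
(205, 225) [0.437  0.1524 0.0081] 0.88853055
```

View pics/top_bar.png

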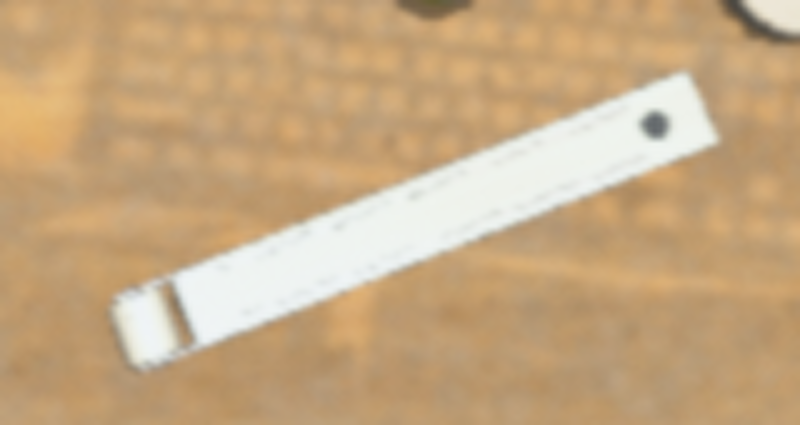

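View pics/top_rack.png

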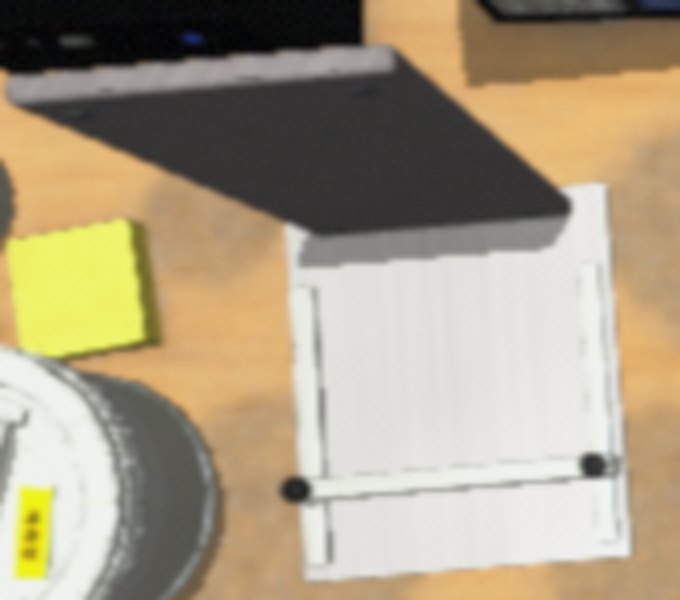

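View pics/side_rack.png

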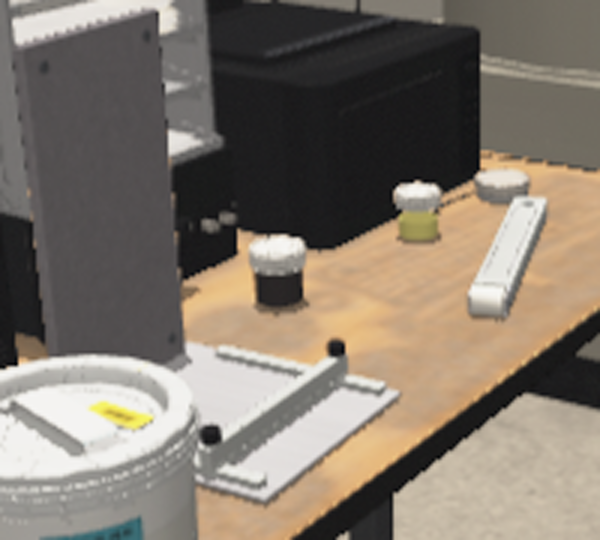

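Run:
```python
from h import *
T=np.load("pics/top0.npz"); p=T["p"]; P=cloud("top",T["d"])
# bar mask
hsv=cv2.cvtColor(p,cv2.COLOR_BGR2HSV)
m=((hsv[...,1]<60)&(hsv[...,2]>130)).astype(np.uint8); r=np.zeros_like(m); r[165:240,325:460]=1; m*=r
m=cv2.morphologyEx(m,cv2.MORPH_CLOSE,np.ones((9,9)))
n,l,st,_=cv2.connectedComponentsWithStats(m); k=1+np.argmax(st[1:,4]); m=(l==k)
c,_=cv2.findContours(m.astype(np.uint8),cv2.RETR_EXTERNAL,cv2.CHAIN_APPROX_NONE)
c=max(c,key=len)[:,0]; W=ray("top",c,0.024)[:,:2]
rect=cv2.minAreaRect((W*1000).astype(np.float32)); print("bar rect mm",rect); b=cv2.boxPoints(rect); print(b)
print("z med",np.median(P[m][:,2]), "n",m.sum())
q=P[m]; q=q[(q[:,2]>.012)&(q[:,2]<.04)]; r2=cv2.minAreaRect((q[:,:2]*1000).astype(np.float32)); print("depth rect",r2)
v,u=np.nonzero(m); W2=ray("top",np.c_[u,v],.024)[:,:2]; mu=W2.mean(0); ev=np.linalg.svd(W2-mu,full_matrices=False)[2][0]; print("mean",mu,"dir",ev,np.degrees(np.arctan2(ev[1],ev[0])))
# board plane
for n in("top","side"):
    d=np.load(f"pics/{n}0.npz")["d"]; Q=cloud(n,d)
    s=(Q[...,2]>.05)&(Q[...,2]<.30)&(Q[...,0]>.55)&(Q[...,0]<.68)&(Q[...,1]>0.03)&(Q[...,1]<.24)&(d>0)
    q=Q[s]
    for it in range(5):
        mu=q.mean(0); nrm=np.linalg.svd(q-mu,full_matrices=False)[2][2]; e=(q-mu)@nrm; q=q[abs(e)<max(2*e.std(),.002)]
    nrm*=np.sign(nrm[0]); print(n,"board",len(q),mu,nrm,"yaw",np.degrees(np.arctan2(nrm[1],nrm[0])),"std",e.std(), "y rng",np.percentile(q[:,1],[1,99]))
    # plate & stop
    s=(Q[...,2]>.026)&(Q[...,2]<.055)&(Q[...,0]>.38)&(Q[...,0]<.55)&(Q[...,1]>0.0)&(Q[...,1]<.24)&(d>0)
    q=Q[s]; print("stop pts",len(q),q.min(0),q.max(0)); 
    if len(q)>10: print("  rect",cv2.minAreaRect((q[:,:2]*1000).astype(np.float32)))
    s=(abs(Q[...,2]-.008)<.004)&(Q[...,0]>.36)&(Q[...,0]<.62)&(Q[...,1]>0.0)&(Q[...,1]<.25)&(d>0)
hm=((hsv[...,1]<35)&(hsv[...,2]>90)).astype(np.uint8); rr=np.zeros_like(hm); rr[145:248,166:262]=1; hm*=rr
cv2.imwrite("pics/m.png",cv2.resize(hm[140:250,150:270]*255,None,fx=5,fy=5,interpolation=0))
```

```text
bar rect mm ((480.97381591796875, -299.9268798828125), (40.1836051940918, 300.3944091796875), 20.843385696411133)
[[ 408.7545 -166.7081]
 [ 515.6393 -447.4436]
 [ 553.1931 -433.1457]
 [ 446.3083 -152.4102]]
z med 0.02343656963469637 n 2104
depth rect ((481.3814697265625, -299.14898681640625), (39.047019958496094, 299.1299743652344), 20.88088607788086)
mean [ 0.4811 -0.3004] dir [-0.3552  0.9348] 110.80393884663764
top board 2641 [0.6056 0.1374 0.1961] [0.9977 0.0682 0.0001] yaw 3.910519918608712 std 0.0003563479757418554 y rng [0.0609 0.2154]
stop pts 444 [0.438  0.0309 0.0261] [0.4636 0.2249 0.0499]
  rect ((450.8373718261719, 127.97294616699219), (14.457820892333984, 194.22434997558594), 3.696218729019165)
side board 3985 [0.606  0.144  0.1824] [ 0.9977  0.0673 -0.0012] yaw 3.860150669656555 std 0.001262268254464519 y rng [0.0619 0.218 ]
stop pts 419 [0.4373 0.0278 0.0261] [0.4659 0.2264 0.0506]
  rect ((451.58135986328125, 127.25904846191406), (17.504802703857422, 199.07763671875), 3.5508742332458496)
```

View pics/m.png

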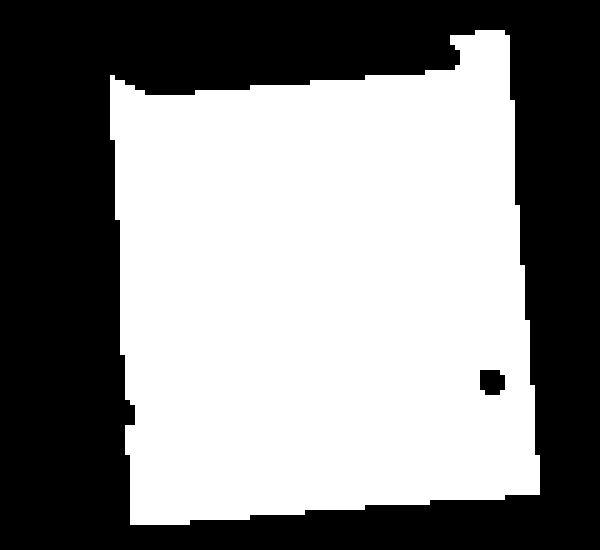

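```bash
cat >> h.py <<'E'
th=np.radians(-69.15); bx=np.array([np.cos(th),np.sin(th),0]); bz=np.array([0,0,1.]); by=np.cross(bz,bx); B0=np.array([.481,-.300,0])
A=np.radians(30)
def toolR(bx,by,bz,a=A):
    z=-np.cos(a)*bz-np.sin(a)*bx; return Rn.from_matrix(np.c_[np.cross(by,z),by,z])
yr=np.radians(3.88); xr=np.array([np.cos(yr),np.sin(yr),0]); yrk=np.array([-np.sin(yr),np.cos(yr),0])
def rel(p,R,p0=None,R0=None):
    if p0 is None: p0,R0,_=tool()
    return R0.inv().apply(np.array(p)-p0),(R0.inv()*R).as_rotvec()
E
python3 - <<'E'
from h import *
R=toolR(bx,by,bz); g=B0+.010*bx+[0,0,.008]
pre=g-R.as_matrix()[:,2]*.12
print(R.as_matrix()); print(pre,rel(pre,R)); t,r=rel(pre,R); print(np.degrees(np.linalg.norm(r)))
T=np.load("pics/top0.npz"); P=cloud("top",T["d"])
for uv in [(440,100),(440,120),(440,130),(370,110),(100,225),(150,225),(380,40)]: print(uv,P[uv[1],uv[0]])
E
```

```text
[[-0.3082  0.9345 -0.178 ]
 [ 0.8093  0.3559  0.4673]
 [ 0.5    -0.     -0.866 ]]
[ 0.5059 -0.3654  0.1119] (array([ 0.3588, -0.114 ,  0.1189]), array([ 0.4176,  0.4049, -1.5619]))
95.4964946720133
(440, 100) [ 0.6746 -0.37    0.1887]
(440, 120) [ 0.6463 -0.3814  0.1479]
(440, 130) [ 0.6458 -0.406   0.0667]
(370, 110) [ 0.6582 -0.2333  0.1866]
(100, 225) [0.4403 0.3481 0.1082]
(150, 225) [0.4389 0.2817 0.0202]
(380, 40) [ 0.7892 -0.2532  0.2067]
```

Request:
carry_out --pt "0.036 -0.011 0 0.042 0.041 -0.156 0" --pt "0.072 -0.023 0 0.084 0.081 -0.312 0" --pt "0.108 -0.034 0.01 0.125 0.122 -0.469 0" --pt "0.144 -0.046 0.02 0.167 0.162 -0.625 0" --pt "0.18 -0.057 0.03 0.209 0.203 -0.781 0" --pt "0.215 -0.068 0.04 0.251 0.243 -0.937 0" --pt "0.251 -0.08 0.06 0.292 0.284 -1.093 0" --pt "0.287 -0.091 0.08 0.334 0.324 -1.25 0" --pt "0.323 -0.103 0.1 0.376 0.365 -1.406 0" --pt "0.359 -0.114 0.119 0.418 0.405 -1.562 0"

```text
clock: 1.35
position: [0.5067, -0.3651, 0.1113]
tool_rot: [3.141, -0.525, 1.94]
force: [-0.2, 0.0, 0.4]
grip_width: 0.0854
```

```bash
cat > st.py <<'E'
from h import *
p,R,s=tool(); print("t",s["clock"],"p",p,"q",s["qpos"],"F",s["force"],"M",s["moment"],"w",s["grip_width"])
E
cat st.py - <<'E' | python3
R1=toolR(bx,by,bz); g=B0+.010*bx+[0,0,.008]; pre=g-R1.as_matrix()[:,2]*.12
print(rel(pre,R1)); print(rel(g,R1))
E
```

```text
t 1.35 p [ 0.5067 -0.3651  0.1113] q [ 0.9299  0.9689 -0.5183  1.247   0.1015  1.4264  0.8569] F [-0.213   0.0201  0.4005] M [-0.4937 -0.1283  0.0874] w 0.08542228337932635
(array([ 0.0003, -0.0009, -0.0006]), array([-0.0014, -0.0012,  0.0043]))
(array([ 0.0002, -0.0007,  0.1194]), array([-0.0014, -0.0012,  0.0043]))
```

Request:
carry_out --pt "0 -0.001 0.03 0 0 0.004 0" --pt "0 -0.001 0.06 0 0 0.004 0" --pt "0 -0.001 0.085 0 0 0.004 0" --pt "0 -0.001 0.105 0 0 0.004 0" --pt "0 -0.001 0.119 0 0 0.004 0" --pt "0 -0.001 0.119 0 0 0.004 0"

```text
clock: 2.1
position: [0.4837, -0.3101, 0.0086]
tool_rot: [-3.138, -0.524, 1.93]
force: [-0.1, 0.8, 0.3]
grip_width: 0.0854
```

```bash
cat st.py - <<'E' | python3
for n in("side","top"):
    p,d=imaging.grab_frame(n); np.savez(f"pics/{n}1.npz",p=p,d=d)
    c=p[100:300,250:570] if n=="top" else p[120:270,260:500]
    cv2.imwrite(f"pics/{n}1.png",cv2.resize(c,None,fx=2.4,fy=2.4,interpolation=cv2.INTER_CUBIC))
E
```

```text
t 2.1 p [ 0.4837 -0.3101  0.0086] q [ 0.9181  1.0308 -0.5105  1.4418  0.129   1.1731  0.8249] F [-0.0919  0.7856  0.3123] M [-0.4659 -0.1553  0.0077] w 0.08538269243741697
```

View pics/top1.png

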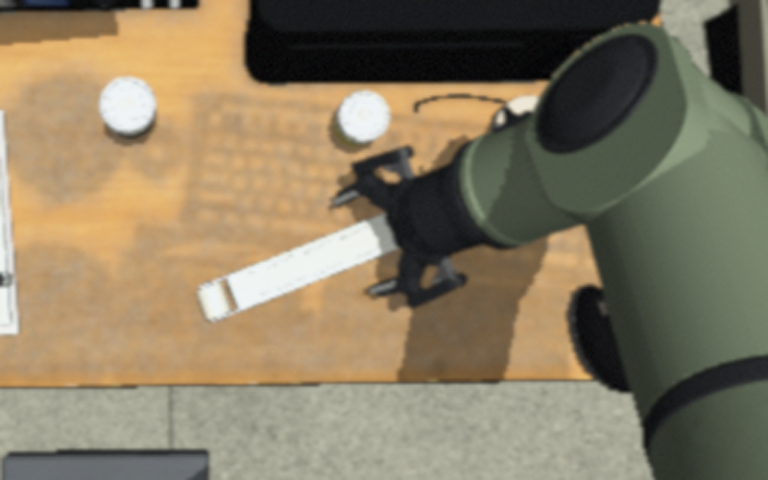

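View pics/side1.png

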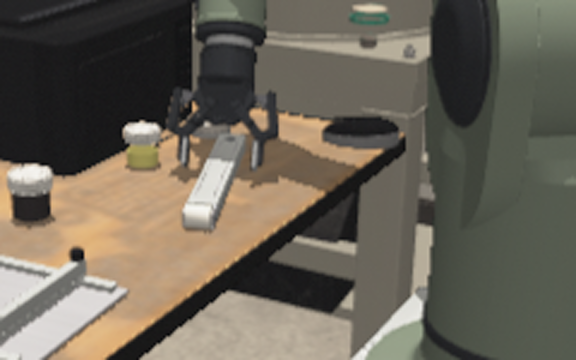

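The top view shows the open fingers on either side of the bar, at about (345,200) and (385,290). The pale pot at (363,117) is clear, so I'm closing.

Request:
carry_out --pt "0 0 0 0 0 0 100" --pt "0 0 0 0 0 0 180" --pt "0 0 0 0 0 0 220" --pt "0 0 0 0 0 0 220" --pt "0 0 0 0 0 0 220" --pt "0 0 0 0 0 0 220" --force 70

```text
clock: 2.95
position: [0.4844, -0.3109, 0.0097]
tool_rot: [-3.14, -0.522, 1.93]
force: [-0.0, -1.3, 5.8]
grip_width: 0.0362
```

```bash
python3 st.py
```

```text
t 2.95 p [ 0.4844 -0.3109  0.0097] q [ 0.9185  1.0291 -0.5107  1.4407  0.1289  1.1734  0.8249] F [-0.0451 -1.2729  5.8246] M [-0.2139  0.1259  0.1606] w 0.03624334108708202
```

Request:
carry_out --pt "0.005 0 -0.009 0 0 0 220" --pt "0.02 0 -0.035 0 0 0 220" --pt "0.04 0 -0.069 0 0 0 220" --pt "0.06 0 -0.104 0 0 0 220" --pt "0.075 0 -0.13 0 0 0 220" --pt "0.075 0 -0.13 0 0 0 220"

```text
clock: 3.7
position: [0.4852, -0.3108, 0.1615]
tool_rot: [-3.141, -0.52, 1.931]
force: [-0.1, 0.0, -3.7]
grip_width: 0.0365
```

```bash
cat >> h.py <<'E'
# grip transform: bar frame in tool frame, from state at grasp
_Rg=Rn.from_euler("xyz",[-3.14,-.522,1.93]); _pg=np.array([.4844,-.3109,.0097])
_y=_Rg.as_matrix()[:,1]; _bx=np.array([_y[1],-_y[0],0]); _bx/=np.linalg.norm(_bx)
_Rb=Rn.from_matrix(np.c_[_bx,np.cross([0,0,1.],_bx),[0,0,1.]])
R_tb=_Rg.inv()*_Rb; p_tb=_Rg.inv().apply(B0-_pg)
def bar_of(p,R): return p+R.apply(p_tb), R*R_tb
def tool_of(pb,Rb): R=Rb*R_tb.inv(); return pb-R.apply(p_tb),R
AX=np.array([-.136,0,.014])
DST=.465; DBRD=.614; YR=.0975
def lean(phi,s,h,y=YR):
    """tool pose for bar at elevation phi deg, axle at n.p = s, height h"""
    e=np.radians(phi); X=np.cos(e)*xr+np.array([0,0,np.sin(e)]); Rb=Rn.from_matrix(np.c_[X,yrk,np.cross(X,yrk)])
    ax=s*xr+y*yrk+np.array([0,0,h]); return tool_of(ax-Rb.apply(AX),Rb)
E
cat st.py - <<'E' | python3
print(np.degrees(np.arctan2(_bx[1],_bx[0])), "tcp in bar",_Rb.inv().apply(_pg-B0), R_tb.as_euler("xyz"))
pb,Rb=bar_of(p,R); print("bar",pb,Rb.as_matrix()[:,0])
pp,RR=lean(78,.525,.060); print(pp,RR.as_euler("xyz"),rel(pp,RR),np.degrees((R.inv()*RR).magnitude()))
for n in("side","top"):
    im,d=imaging.grab_frame(n); cv2.imwrite(f"pics/{n}2.png",im)
E
```

```text
t 3.7 p [ 0.4852 -0.3108  0.1615] q [ 0.9399  0.8348 -0.5545  1.4057  0.0581  1.3849  0.8016] F [-0.145   0.0025 -3.6843] M [-0.9462 -0.3739 -0.0571] w 0.03646629634330654Traceback (most recent call last):
  File "<stdin>", line 3, in <module>
NameError: name '_bx' is not defined. Did you mean: 'bx'?
```

```bash
cat st.py - <<'E' | python3
import h
print(np.degrees(np.arctan2(h._bx[1],h._bx[0])), "tcp in bar",h._Rb.inv().apply(h._pg-B0))
pb,Rb=bar_of(p,R); print("bar",pb,Rb.as_matrix()[:,0], "head px",proj("side",pb+Rb.apply([.15,0,.012]))[0],"axle",proj("side",pb+Rb.apply(AX))[0])
pp,RR=lean(78,.525,.060); print(pp,RR.as_euler("xyz"),rel(pp,RR),np.degrees((R.inv()*RR).magnitude()))
for n in("side","top"):
    im,d=imaging.grab_frame(n); cv2.imwrite(f"pics/{n}2.png",im)
E
```

```text
t 3.7 p [ 0.4852 -0.3108  0.1615] q [ 0.9399  0.8348 -0.5545  1.4057  0.0581  1.3849  0.8016] F [-0.145   0.0025 -3.6843] M [-0.9462 -0.3739 -0.0571] w 0.03646629634330654
-69.3736457508178 tcp in bar [ 0.0114 -0.0007  0.0097]
bar [ 0.4818 -0.2999  0.1518] [ 0.3527 -0.9357  0.0024] head px [[357.0021 135.189 ]] axle [[342.1128 159.4344]]
[0.552  0.1345 0.2033] [-3.1412  0.8394 -3.0749] (array([0.362 , 0.2196, 0.1589]), array([-0.2178, -1.1585, -1.3501])) 102.69235556777708
```

View pics/side2.png

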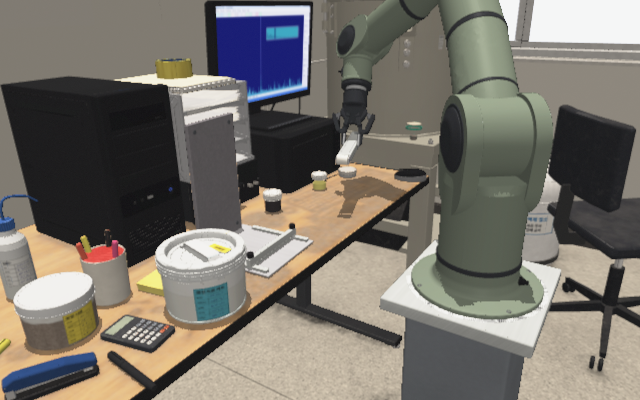

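View pics/top2.png

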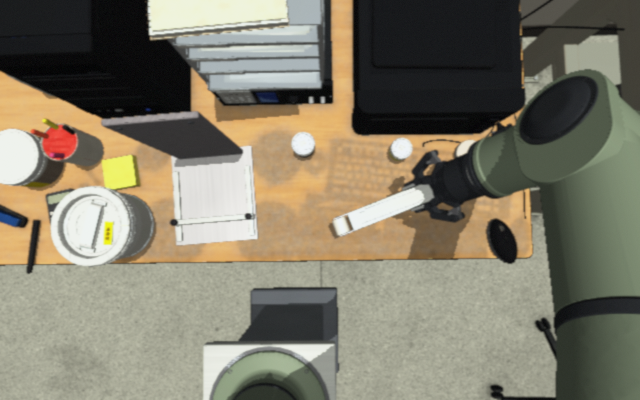

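```bash
cat st.py - <<'E' | python3
pp,RR=lean(80,.515,.14); t,r=rel(pp,RR); print(pp,t,r)
from scipy.spatial.transform import Slerp
for f in (.25,.5,.75,1):
    pb,Rb=bar_of(p+f*(pp-p),R*Rn.from_rotvec(r*f)); print(f,"axle",pb+Rb.apply(AX),"head",pb+Rb.apply([.15,0,.012]), "r",np.hypot(*(p+f*(pp-p))[:2]))
pb,Rb=bar_of(p,R); print("top px axle/head",proj("top",[pb+Rb.apply([-.15,0,.014]),pb+Rb.apply([.15,0,.024])])[0])
E
```

```text
t 3.8 p [ 0.4841 -0.3104  0.1588] q [ 0.9398  0.8383 -0.5535  1.4076  0.0587  1.3837  0.8017] F [ 0.3684  1.107  -3.4948] M [-0.9033 -0.3271  0.0367] w 0.036770720728320334
[0.537  0.1335 0.2844] [0.4066 0.2059 0.0888] [-0.2421 -1.1918 -1.3515]
0.25 axle [ 0.4178 -0.0826  0.1479] head [ 0.571  -0.3074  0.2361] r 0.5357842218684669
0.5 axle [ 0.4252 -0.0071  0.133 ] head [ 0.5874 -0.1626  0.31  ] r 0.5181450339012897
0.75 axle [0.4563 0.0616 0.1279] head [ 0.582  -0.0123  0.3739] r 0.524269815269215
1 axle [0.5072 0.1321 0.14  ] head [0.5587 0.1356 0.4213] r 0.5533700584064364
top px axle/head [[333.9917 227.9335]
 [475.7186 172.1402]]
```

Request:
carry_out --pt "0.02 0.01 0.004 -0.012 -0.06 -0.068 220" --pt "0.053 0.027 0.012 -0.031 -0.155 -0.176 220" --pt "0.089 0.045 0.02 -0.053 -0.262 -0.297 220" --pt "0.13 0.066 0.028 -0.077 -0.381 -0.432 220" --pt "0.171 0.086 0.037 -0.102 -0.501 -0.568 220" --pt "0.203 0.103 0.044 -0.121 -0.596 -0.676 220" --pt "0.203 0.103 0.044 -0.121 -0.596 -0.676 220"

```text
clock: 4.68
position: [0.5099, -0.086, 0.2222]
tool_rot: [2.9, 0.172, 2.534]
force: [-0.4, -0.1, -4.1]
grip_width: 0.0365
```

```bash
cat st.py - <<'E' | python3
pp,RR=lean(80,.515,.14); t,r=rel(pp,RR); print(pp,t,r)
pb,Rb=bar_of(p,R); print("axle",pb+Rb.apply(AX),"head",pb+Rb.apply([.15,0,.012]))
im,d=imaging.grab_frame("side"); cv2.imwrite(f"pics/side3.png",im)
E
```

```text
t 4.675 p [ 0.5099 -0.086   0.2222] q [ 0.7986  0.3408 -0.8006  2.0661  0.2317  0.5705  0.8657] F [-0.4105 -0.0765 -4.149 ] M [-0.2651  0.5116  0.0314] w 0.036481991777608115
[0.537  0.1335 0.2844] [ 0.091   0.2088 -0.0299] [-0.1188 -0.5961 -0.67  ]
axle [ 0.4241 -0.0053  0.1334] head [ 0.5871 -0.1596  0.3107]
```

View pics/side3.png

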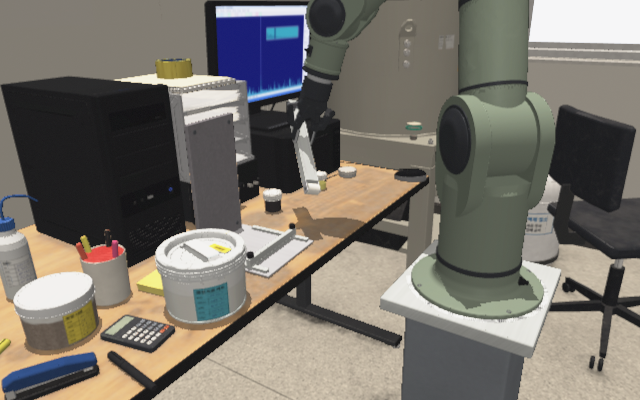

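```bash
cat st.py - <<'E' | python3
pp,RR=lean(76,.505,.14); t,r=rel(pp,RR); print(pp,t,r)
E
```

```text
t 4.725 p [ 0.5102 -0.0879  0.2219] q [ 0.8001  0.343  -0.7987  2.0637  0.2312  0.5725  0.8661] F [-0.5478 -0.295  -3.93  ] M [-0.2286  0.4884 -0.0069] w 0.03634195682493899
[0.537  0.1335 0.282 ] [ 0.0935  0.2093 -0.0279] [-0.0963 -0.5302 -0.6753]
```

Request:
carry_out --pt "0.009 0.02 -0.003 -0.01 -0.053 -0.067 220" --pt "0.024 0.054 -0.007 -0.025 -0.138 -0.175 220" --pt "0.042 0.094 -0.013 -0.043 -0.239 -0.304 220" --pt "0.061 0.136 -0.018 -0.063 -0.345 -0.439 220" --pt "0.079 0.178 -0.024 -0.082 -0.451 -0.574 220" --pt "0.089 0.199 -0.027 -0.091 -0.504 -0.642 220" --pt "0.094 0.209 -0.028 -0.096 -0.53 -0.675 220" --pt "0.094 0.209 -0.028 -0.096 -0.53 -0.675 220"

```text
clock: 5.72
position: [0.538, 0.1338, 0.2818]
tool_rot: [-3.141, 0.806, -3.074]
force: [0.2, -1.0, -3.1]
grip_width: 0.0364
```

```bash
cat st.py - <<'E' | python3
pp,RR=lean(76,.505,.14); t,r=rel(pp,RR); print(pp,t,r)
pb,Rb=bar_of(p,R); print("axle",pb+Rb.apply(AX),"head",pb+Rb.apply([.15,0,.012]),"by",Rb.as_matrix()[:,1])
print(proj("side",[pb+Rb.apply(AX),pb+Rb.apply([.15,0,.012])])[0],proj("top",[pb+Rb.apply(AX),pb+Rb.apply([.15,0,.012])])[0])
im,d=imaging.grab_frame("side"); cv2.imwrite(f"pics/side4.png",im); np.savez("pics/side4.npz",p=im,d=d)
im,d=imaging.grab_frame("top"); cv2.imwrite(f"pics/top4.png",im);np.savez("pics/top4.npz",p=im,d=d)
E
```

```text
t 5.725 p [0.538  0.1338 0.2818] q [-0.077   0.1527 -0.5201  2.3532  1.7868  0.4374 -0.5633] F [ 0.2011 -1.0303 -3.131 ] M [-0.1948  1.2741 -0.062 ] w 0.03641719616891926
[0.537  0.1335 0.282 ] [ 0.0006 -0.0003 -0.0008] [-0.      0.002   0.0003]
axle [0.4985 0.1317 0.1398] head [0.5689 0.1366 0.4169] by [-0.0679  0.9977 -0.0003]
[[253.028  197.8726]
 [219.3376  76.4335]] [[193.7321 195.6861]
 [114.3867 128.0088]]
```

View pics/side4.png

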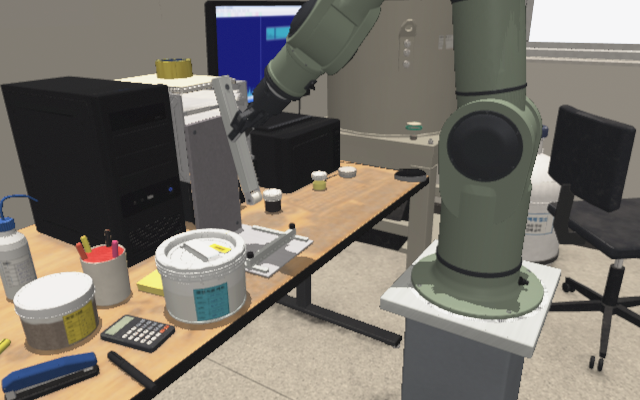

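View pics/top4.png

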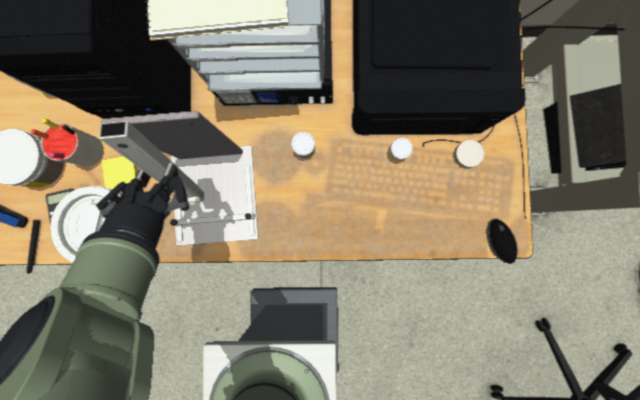

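```bash
cat st.py - <<'E' | python3
pp,RR=lean(76,.505,.028); t,r=rel(pp,RR); print(pp,t,r)
E
```

```text
t 5.825 p [0.5375 0.1334 0.2813] q [-0.0753  0.1527 -0.5212  2.3536  1.784   0.4363 -0.5602] F [-0.0181 -0.9037 -4.0667] M [-0.1453  1.3363 -0.0139] w 0.036138290096949695
[0.537  0.1335 0.17  ] [0.0805 0.0002 0.0768] [-0.0003  0.      0.0005]
```

Request:
carry_out --pt "0.008 0 0.008 0 0 0 220" --pt "0.022 0 0.021 0 0 0 220" --pt "0.037 0 0.035 0 0 0 220" --pt "0.052 0 0.049 0 0 0 220" --pt "0.065 0 0.062 0 0 0 220" --pt "0.074 0 0.071 0 0 0 220" --pt "0.08 0 0.077 0 0 0 220" --pt "0.08 0 0.077 0 0 0 220" --pt "0.08 0 0.077 0 0 0 220"

```text
clock: 6.95
position: [0.5377, 0.13, 0.1693]
tool_rot: [-3.141, 0.8, -3.083]
force: [1.0, 0.8, -3.1]
grip_width: 0.0361
```

```bash
cat st.py - <<'E' | python3
pb,Rb=bar_of(p,R); a=pb+Rb.apply(AX); print("axle",a,"s",a@xr,"y",a@yrk,"by",Rb.as_matrix()[:,1],"bx",Rb.as_matrix()[:,0])
im,d=imaging.grab_frame("side"); cv2.imwrite(f"pics/side5.png",cv2.resize(im[60:290,150:400],None,fx=2.5,fy=2.5,interpolation=cv2.INTER_CUBIC)); np.savez("pics/side5.npz",p=im,d=d)
im,d=imaging.grab_frame("top"); cv2.imwrite(f"pics/top5.png",cv2.resize(im[90:290,60:300],None,fx=2.5,fy=2.5,interpolation=cv2.INTER_CUBIC));np.savez("pics/top5.npz",p=im,d=d)
E
```

```text
t 6.95 p [0.5377 0.13   0.1693] q [ 0.3973  0.706  -1.2256  2.4313  2.038   1.0624 -0.653 ] F [ 0.9955  0.7537 -3.1314] M [-0.0428  1.2953  0.0095] w 0.036110917433209745
axle [0.4972 0.1282 0.0275] s 0.5047092461565287 y 0.09428646398552444 by [-0.0598  0.9982  0.    ] bx [0.2461 0.0147 0.9691]
```

View pics/side5.png

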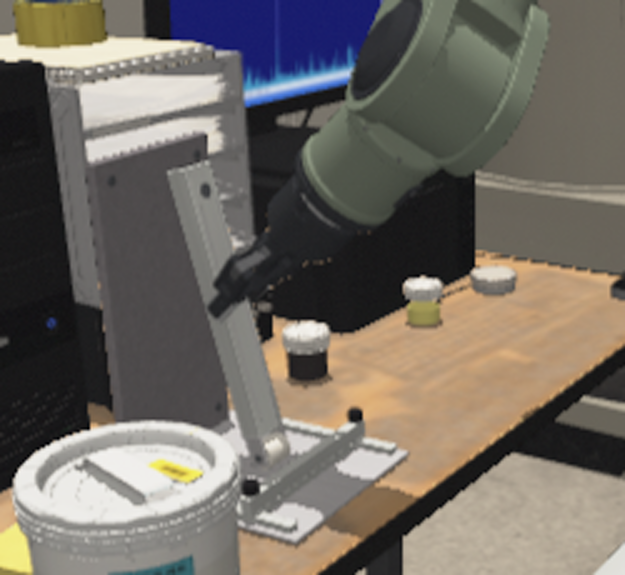

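View pics/top5.png

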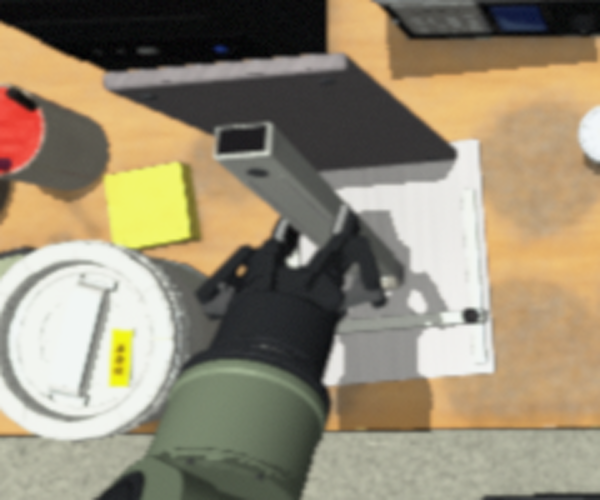

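```bash
cat st.py - <<'E' | python3
for a in [(73,.496,.028),(70,.488,.028),(70,.488,.022),(64.6,.479,.022)]:
    pp,RR=lean(*a); t,r=rel(pp,RR); print(a,pp,t,r)
E
```

```text
t 7.05 p [0.5379 0.1311 0.1706] q [ 0.394   0.7023 -1.2238  2.4316  2.0399  1.0616 -0.6547] F [-0.3582 -0.2473 -3.3952] M [-0.0802  1.3265  0.021 ] w 0.03636954818823751
(73, 0.496, 0.028) [0.5354 0.1334 0.1677] [0.0037 0.0024 0.0003] [-0.0043  0.051  -0.003 ]
(70, 0.488, 0.028) [0.5347 0.1333 0.165 ] [0.0062 0.0024 0.0017] [-0.0042  0.1034 -0.0032]
(70, 0.488, 0.022) [0.5347 0.1333 0.159 ] [0.0105 0.0024 0.0058] [-0.0042  0.1034 -0.0032]
(64.6, 0.479, 0.022) [0.5383 0.1336 0.1533] [0.0121 0.0025 0.0124] [-0.004   0.1976 -0.0035]
```

Request:
carry_out --pt "0.001 0 0 0 0.02 0 220" --pt "0.003 0 0.001 0 0.05 0 220" --pt "0.005 0 0.001 0 0.08 0 220" --pt "0.006 0 0.002 0 0.103 0 220" --pt "0.006 0 0.002 0 0.103 0 220" --pt "0.006 0 0.002 0 0.103 0 220"

```text
clock: 7.8
position: [0.535, 0.1322, 0.1658]
tool_rot: [-3.141, 0.703, -3.077]
force: [0.5, -0.4, -3.5]
grip_width: 0.0364
```

```bash
cat > st2.py <<'E'
from h import *
p,R,s=tool(); print("t",s["clock"],"p",p,"q",s["qpos"],"F",s["force"],"Fs",s["force"]@xr,"w",s["grip_width"])
pb,Rb=bar_of(p,R); a=pb+Rb.apply(AX); B=Rb.as_matrix(); print("axle",a,"s",a@xr,"y",a@yrk,"by",Rb.as_matrix()[:,1],"phi",np.degrees(np.arctan2(B[2,0],B[:,0]@xr)), "yawerr",np.degrees(B[:,1]@xr),"rollerr",np.degrees(B[2,1]))
E
cat st2.py - <<'E' | python3
for a in [(70,.488,.028),(70,.488,.020)]:
    pp,RR=lean(*a); t,r=rel(pp,RR); print(a,pp,t,r)
E
```

```text
t 7.8 p [0.535  0.1322 0.1658] q [ 0.4229  0.666  -1.2242  2.3736  1.8966  0.9371 -0.5208] F [ 0.5197 -0.3768 -3.4776] Fs 0.4929943022427661 w 0.036390663095622736
axle [0.4811 0.1293 0.0286] s 0.48875232663071083 y 0.09647569134658626 by [-0.0652  0.9979 -0.0001] phi 70.18297960587655 yawerr 0.14227259179166496 rollerr -0.005435514004206475
(70, 0.488, 0.028) [0.5347 0.1333 0.165 ] [0.0007 0.0011 0.0004] [-0.0017  0.0032 -0.0018]
(70, 0.488, 0.02) [0.5347 0.1333 0.157 ] [0.0059 0.0011 0.0065] [-0.0017  0.0032 -0.0018]
```

Request:
carry_out --pt "0.0007 0 0.0008 0 0 0 220" --pt "0.0013 0 0.0015 0 0 0 220" --pt "0.002 0 0.0023 0 0 0 220" --pt "0.0026 0 0.003 0 0 0 220" --pt "0.0033 0 0.0038 0 0 0 220" --pt "0.0033 0 0.0038 0 0 0 220"

```text
clock: 8.55
position: [0.535, 0.1323, 0.1606]
tool_rot: [-3.141, 0.702, -3.078]
force: [-0.0, -0.1, -4.5]
grip_width: 0.0363
```

```bash
python3 st2.py
```

```text
t 8.55 p [0.535  0.1323 0.1606] q [ 0.416   0.6806 -1.2183  2.3768  1.9114  0.9486 -0.5317] F [-0.0331 -0.1038 -4.4658] Fs -0.04001040037320618 w 0.03627699805334716
axle [0.481  0.1294 0.0234] s 0.48864646659117283 y 0.09658904352605037 by [-0.0651  0.9979  0.0003] phi 70.15702303112059 yawerr 0.1461640152019623 rollerr 0.017318568652644792
```

Request:
carry_out --pt "0.0006 0 0.0008 0 0 0 220" --pt "0.0013 0 0.0015 0 0 0 220" --pt "0.0013 0 0.0015 0 0 0 220"

```text
clock: 8.93
position: [0.5352, 0.1323, 0.1589]
tool_rot: [-3.141, 0.703, -3.078]
force: [1.0, -0.7, -1.1]
grip_width: 0.0365
```

```bash
python3 st2.py
```

```text
t 8.925 p [0.5352 0.1323 0.1589] q [ 0.4133  0.6859 -1.216   2.3778  1.9175  0.9533 -0.536 ] F [ 0.9724 -0.7492 -1.061 ] Fs 0.9194469564542016 w 0.03650128853621103
axle [0.4812 0.1295 0.0217] s 0.488889119262591 y 0.09662092042222481 by [-0.0651  0.9979  0.0002] phi 70.18940033179372 yawerr 0.14645991350370344 rollerr 0.014043654788700071
```

Request:
carry_out --pt "0.0008 0 -0.0006 0 0 0 220" --pt "0.0018 0 -0.0012 0 0 0 220" --pt "0.0033 0 -0.0024 0 0 0 220" --pt "0.0048 0 -0.0037 0 0 0 220" --pt "0.0056 0 -0.0044 0 0 0 220" --pt "0.0063 0 -0.005 0 0 0 220" --pt "0.0063 0 -0.005 0 0 0 220"

```text
clock: 9.8
position: [0.527, 0.1318, 0.1585]
tool_rot: [-3.141, 0.703, -3.078]
force: [-0.8, -0.8, 3.0]
grip_width: 0.0364
```

```bash
python3 st2.py
```

```text
t 9.8 p [0.527  0.1318 0.1585] q [ 0.4124  0.6815 -1.2252  2.3959  1.9175  0.9622 -0.554 ] F [-0.806  -0.779   2.9879] Fs -0.8568534252124561 w 0.03636844972156753
axle [0.473  0.1289 0.0213] s 0.4806514669980364 y 0.0966284194307073 by [-0.0651  0.9979  0.0003] phi 70.1698258967152 yawerr 0.1446253402555093 rollerr 0.016581743089544777
```

Request:
carry_out --pt "0.0004 0 -0.0003 0 0 0 220" --pt "0.0008 0 -0.0006 0 0 0 220" --pt "0.0011 0 -0.001 0 0 0 220" --pt "0.0011 0 -0.001 0 0 0 220"

```text
clock: 10.3
position: [0.5258, 0.1317, 0.1588]
tool_rot: [-3.141, 0.703, -3.078]
force: [1.5, -0.6, 5.8]
grip_width: 0.0362
```

```bash
python3 st2.py
```

```text
t 10.3 p [0.5258 0.1317 0.1588] q [ 0.4125  0.6804 -1.2271  2.3987  1.9175  0.9641 -0.557 ] F [ 1.4948 -0.594   5.7841] Fs 1.4511938766703965 w 0.036170400534060745
axle [0.4719 0.1288 0.0216] s 0.4795733195521267 y 0.0966175715694969 by [-0.0649  0.9979  0.0002] phi 70.21010283895828 yawerr 0.1568829010026513 rollerr 0.013560375882159022
```

Request:
carry_out --pt "0.0003 0 -0.0005 0 0 0 220" --pt "0.0005 0 -0.001 0 0 0 220" --pt "0.0005 0 -0.001 0 0 0 220"

```text
clock: 10.68
position: [0.5247, 0.1316, 0.1592]
tool_rot: [-3.141, 0.703, -3.078]
force: [4.0, -0.6, 5.3]
grip_width: 0.0365
```

```bash
python3 st2.py
```

```text
t 10.675 p [0.5247 0.1316 0.1592] q [ 0.413   0.6786 -1.229   2.4008  1.916   0.9641 -0.5583] F [ 3.9913 -0.5585  5.2529] Fs 3.9443597165977695 w 0.03650268579890248
axle [0.4708 0.1288 0.022 ] s 0.4784536168224329 y 0.09667613530233515 by [-0.065   0.9979  0.0003] phi 70.20005417017401 yawerr 0.1503008468227024 rollerr 0.01746537379934633
```

```bash
cat st2.py - <<'E' | python3
for dphi in (1,2,3,4,4.5,5,5.5,6,6.5):
    dR=Rn.from_rotvec(np.radians(dphi)*yrk); pp=a+dR.apply(p-a); print(dphi,rel(pp,dR*R,p,R))
for n in("side","top"):
    im,d=imaging.grab_frame(n); np.savez(f"pics/{n}6.npz",p=im,d=d)
    c=im[60:290,150:400] if n=="side" else im[90:290,60:300]
    cv2.imwrite(f"pics/{n}6.png",cv2.resize(c,None,fx=2.5,fy=2.5,interpolation=cv2.INTER_CUBIC))
E
```

```text
t 10.675 p [0.5247 0.1316 0.1592] q [ 0.413   0.6786 -1.229   2.4008  1.916   0.9641 -0.5583] F [ 3.9913 -0.5585  5.2529] Fs 3.9443597165977695 w 0.03650268579890248
axle [0.4708 0.1288 0.022 ] s 0.4784536168224329 y 0.09667613530233515 by [-0.065   0.9979  0.0003] phi 70.20005417017401 yawerr 0.1503008468227024 rollerr 0.01746537379934633
1 (array([-0.0012,  0.    ,  0.0023]), array([ 0.0001,  0.0175, -0.    ]))
2 (array([-0.0024,  0.    ,  0.0046]), array([ 0.0001,  0.0349, -0.0001]))
3 (array([-0.0035,  0.    ,  0.0069]), array([ 0.0002,  0.0524, -0.0001]))
4 (array([-0.0046,  0.    ,  0.0092]), array([ 0.0002,  0.0698, -0.0002]))
4.5 (array([-0.0051,  0.    ,  0.0104]), array([ 0.0002,  0.0785, -0.0002]))
5 (array([-0.0056,  0.    ,  0.0116]), array([ 0.0003,  0.0873, -0.0002]))
5.5 (array([-0.0061,  0.0001,  0.0128]), array([ 0.0003,  0.096 , -0.0003]))
6 (array([-0.0066,  0.0001,  0.014 ]), array([ 0.0003,  0.1047, -0.0003]))
6.5 (array([-0.0071,  0.0001,  0.0152]), array([ 0.0003,  0.1134, -0.0003]))
```

View pics/side6.png

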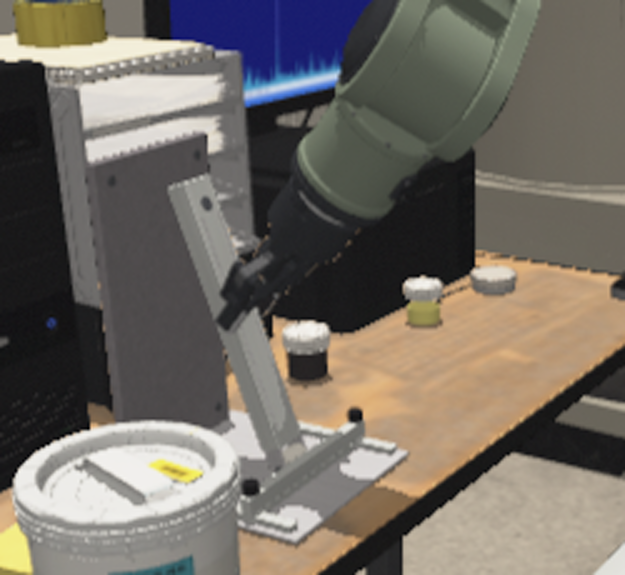

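View pics/top6.png

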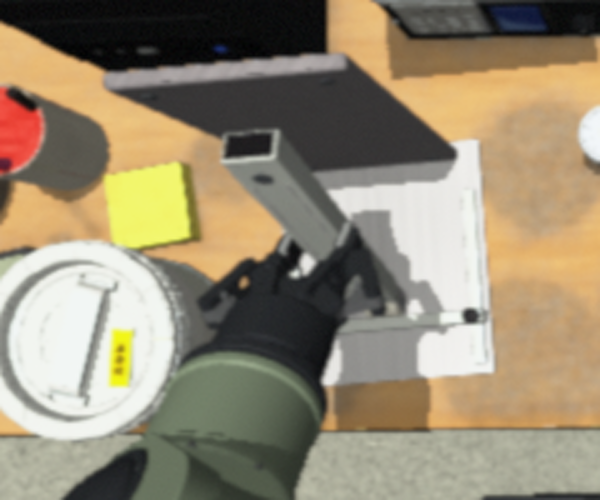

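The side crop shows the roller against the stop at about (290,460), with the head still clear of the board. Now I'll lean it slowly about the axle.

Request:
carry_out --pt "-0.0006 0 0.0012 0 0.0087 0 220" --pt "-0.0012 0 0.0023 0 0.0175 0 220" --pt "-0.0018 0 0.0035 0 0.0262 0 220" --pt "-0.0024 0 0.0046 0 0.0349 0 220" --pt "-0.0029 0 0.0058 0 0.0436 0 220" --pt "-0.0035 0 0.0069 0 0.0524 0 220" --pt "-0.0041 0 0.0081 0 0.0611 0 220" --pt "-0.0046 0 0.0092 0 0.0698 0 220" --pt "-0.0051 0 0.0104 0 0.0785 0 220" --pt "-0.0051 0 0.0104 0 0.0785 0 220"

```text
clock: 12.02
position: [0.5354, 0.1323, 0.1545]
tool_rot: [-3.142, 0.625, -3.078]
force: [4.6, 0.3, 6.2]
grip_width: 0.0364
```

```bash
cat st2.py - <<'E' | python3
print(s["moment"])
for dphi in (.5,1,1.5,2,2.5):
    dR=Rn.from_rotvec(np.radians(dphi)*yrk); pp=a+dR.apply(p-a); print(dphi,rel(pp,dR*R,p,R))
# head-board gap
print("gap", .614-(pb+Rb.apply([.15,0,0]))@xr)
E
```

```text
t 12.025 p [0.5354 0.1323 0.1545] q [ 0.4285  0.6699 -1.2076  2.3252  1.7904  0.877  -0.409 ] F [4.6162 0.302  6.2015] Fs 4.626038277208579 w 0.03639070818233075
axle [0.4709 0.1288 0.022 ] s 0.4785347127836 y 0.09664968672278985 by [-0.0647  0.9979  0.0005] phi 65.69364106670893 yawerr 0.1677529621529874 rollerr 0.030257634693870085
[-0.0773 -0.9468 -0.0352]
0.5 (array([-0.0006,  0.    ,  0.0011]), array([ 0.    ,  0.0087, -0.    ]))
1 (array([-0.0012,  0.    ,  0.0023]), array([ 0.0001,  0.0175, -0.    ]))
1.5 (array([-0.0018,  0.    ,  0.0034]), array([ 0.0001,  0.0262, -0.0001]))
2 (array([-0.0024,  0.    ,  0.0046]), array([ 0.0001,  0.0349, -0.0001]))
2.5 (array([-0.0029,  0.    ,  0.0057]), array([ 0.0001,  0.0436, -0.0001]))
gap 0.0049844752124939
```

Forces are steady and the gap should be about 5 mm. I'll go on in quarter-degree steps.

Request:
carry_out --pt "-0.0003 0 0.0006 0 0.0044 0 220" --pt "-0.0006 0 0.0011 0 0.0087 0 220" --pt "-0.0009 0 0.0017 0 0.0131 0 220" --pt "-0.0009 0 0.0017 0 0.0131 0 220"

```text
clock: 12.52
position: [0.5371, 0.1324, 0.1537]
tool_rot: [-3.141, 0.612, -3.078]
force: [3.9, -0.3, 5.8]
grip_width: 0.0363
```

```bash
cat st2.py - <<'E' | python3
print(s["moment"]); print("gap", .614-(pb+Rb.apply([.15,0,0]))@xr)
E
```

```text
t 12.525 p [0.5371 0.1324 0.1537] q [ 0.4298  0.6698 -1.2039  2.3127  1.7679  0.866  -0.3828] F [ 3.9359 -0.2632  5.822 ] Fs 3.9090731650830226 w 0.03632782131640718
axle [0.4709 0.1288 0.022 ] s 0.478520356558258 y 0.09668491254198806 by [-0.065   0.9979  0.0005] phi 64.9574677553414 yawerr 0.1521386790439082 rollerr 0.02631616700682591
[-0.0995 -1.042  -0.0699]
gap 0.0017347209136612252
```

Request:
carry_out --pt "-0.0002 0 0.0003 0 0.0026 0 220" --pt "-0.0003 0 0.0006 0 0.0052 0 220" --pt "-0.0005 0 0.0009 0 0.0079 0 220" --pt "-0.0005 0 0.0009 0 0.0079 0 220"

```text
clock: 13.02
position: [0.5379, 0.1325, 0.1533]
tool_rot: [-3.141, 0.604, -3.078]
force: [4.3, -0.6, 6.3]
grip_width: 0.0362
```

```bash
cat st2.py - <<'E' | python3
print(s["moment"]); print("gap", .614-(pb+Rb.apply([.15,0,0]))@xr)
E
```

```text
t 13.025 p [0.5379 0.1325 0.1533] q [ 0.4306  0.6696 -1.2019  2.3053  1.7537  0.8597 -0.3667] F [ 4.3472 -0.6068  6.3151] Fs 4.296138808608364 w 0.03622891431709719
axle [0.4707 0.1288 0.0221] s 0.47835016095235094 y 0.09665711823391071 by [-0.065   0.9979  0.0004] phi 64.50258334459609 yawerr 0.15503299244673627 rollerr 0.025194610373371767
[-0.0965 -1.0334 -0.0633]
gap -0.00010095787254049693
```

Request:
carry_out --pt "-0.0002 0 0.0003 0 0.0026 0 220" --pt "-0.0003 0 0.0006 0 0.0052 0 220" --pt "-0.0005 0 0.0009 0 0.0079 0 220" --pt "-0.0005 0 0.0009 0 0.0079 0 220"

```text
clock: 13.52
position: [0.5382, 0.1326, 0.153]
tool_rot: [-3.141, 0.596, -3.077]
force: [-11.3, -4.9, 23.7]
grip_width: 0.0366
```

```bash
cat st2.py - <<'E' | python3
print(s["moment"]); print("gap", .614-(pb+Rb.apply([.15,0,0]))@xr)
for n in("side","top"):
    im,d=imaging.grab_frame(n); np.savez(f"pics/{n}7.npz",p=im,d=d)
    c=im[90:150,190:270] if n=="side" else im[90:170,90:230]
    cv2.imwrite(f"pics/{n}7.png",cv2.resize(c,None,fx=5,fy=5,interpolation=cv2.INTER_CUBIC))
E
```

```text
t 13.525 p [0.5382 0.1326 0.153 ] q [ 0.4313  0.6687 -1.2008  2.2991  1.7387  0.8542 -0.3505] F [-11.3169  -4.8909  23.7373] Fs -11.621961464339826 w 0.036600794841879315
axle [0.47   0.1287 0.0223] s 0.4775882416287912 y 0.09660508808958969 by [-0.0657  0.9978 -0.0003] phi 64.04824034236592 yawerr 0.11293888830739937 rollerr -0.01483902507031216
[-0.707  -0.5523 -0.5051]
gap -0.0013341418809906802
```

View pics/side7.png

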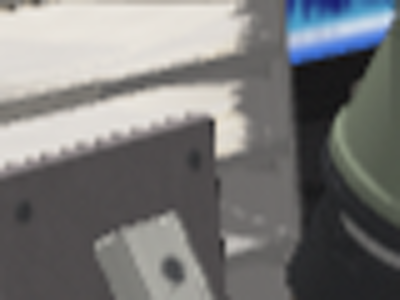

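View pics/top7.png

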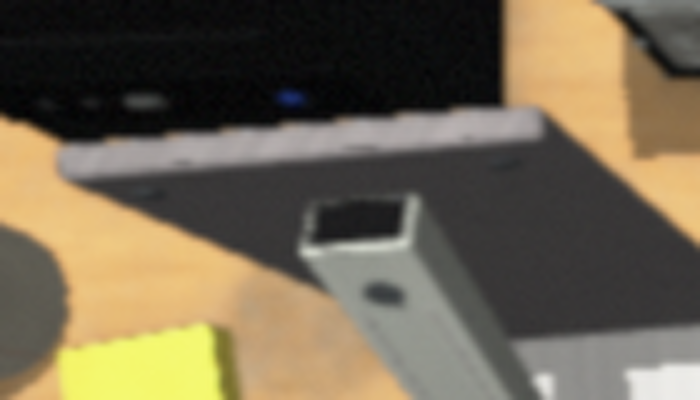

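Request:
carry_out --pt "0 0 -0.0003 0 -0.0015 0 220" --pt "0 0 -0.0006 0 -0.003 0 220" --pt "0 0 -0.0006 0 -0.003 0 220"

```text
clock: 14.0
position: [0.5381, 0.1325, 0.1531]
tool_rot: [-3.141, 0.598, -3.077]
force: [-1.2, -1.1, 8.8]
grip_width: 0.0364
```

```bash
cat st2.py - <<'E' | python3
print(s["moment"]); print("gap", .614-(pb+Rb.apply([.15,0,0]))@xr)
E
```

```text
t 14.0 p [0.5381 0.1325 0.1531] q [ 0.4314  0.6686 -1.2012  2.3012  1.7435  0.8553 -0.3558] F [-1.183  -1.0894  8.76  ] Fs -1.2540499494959303 w 0.03643581474635413
axle [0.4701 0.1288 0.0223] s 0.47776779038381356 y 0.09664526117181468 by [-0.0654  0.9979  0.0003] phi 64.19419067010767 yawerr 0.12755976620715118 rollerr 0.014700457005218876
[-0.2815 -0.6194 -0.1291]
gap -0.0008737105390663746
```

Request:
carry_out --pt "0 0 0 0 0 0 200" --pt "0 0 0 0 0 0 180" --pt "0 0 0 0 0 0 165" --pt "0 0 0 0 0 0 165" --force 20

```text
clock: 14.5
position: [0.538, 0.1325, 0.1531]
tool_rot: [-3.141, 0.598, -3.077]
force: [-1.1, -2.4, 9.9]
grip_width: 0.0364
```

```bash
cat st2.py - <<'E' | python3
print(s["moment"]); print("gap", .614-(pb+Rb.apply([.15,0,0]))@xr)
E
```

```text
t 14.5 p [0.538  0.1325 0.1531] q [ 0.4314  0.6686 -1.2012  2.3012  1.7434  0.8554 -0.3558] F [-1.148  -2.3946  9.8527] Fs -1.3073708716626349 w 0.036408021258292726
axle [0.4701 0.1288 0.0223] s 0.4777301870454564 y 0.09666071184027844 by [-0.0654  0.9979  0.0003] phi 64.1892953698453 yawerr 0.12803895623856035 rollerr 0.015154034445664528
[-0.2404 -0.5429 -0.1812]
gap -0.0008575828189187895
```

Request:
carry_out --pt "0 0 0 0 0 0 150" --pt "0 0 0 0 0 0 140" --pt "0 0 0 0 0 0 130" --pt "0 0 0 0 0 0 120" --pt "0 0 0 0 0 0 110" --pt "0 0 0 0 0 0 100" --pt "0 0 0 0 0 0 90" --pt "0 0 0 0 0 0 90"

```text
clock: 15.5
position: [0.5383, 0.1324, 0.1531]
tool_rot: [-3.141, 0.598, -3.078]
force: [-0.2, 0.5, 0.4]
grip_width: 0.0551
```

```bash
cat st2.py - <<'E' | python3
for n in("side","top"):
    im,d=imaging.grab_frame(n); np.savez(f"pics/{n}8.npz",p=im,d=d)
    c=im[60:290,150:400] if n=="side" else im[90:290,60:300]
    cv2.imwrite(f"pics/{n}8.png",cv2.resize(c,None,fx=2.5,fy=2.5,interpolation=cv2.INTER_CUBIC))
E
```

```text
t 15.5 p [0.5383 0.1324 0.1531] q [ 0.4314  0.6689 -1.2008  2.3006  1.7432  0.8552 -0.3555] F [-0.2296  0.548   0.372 ] Fs -0.19195733557470396 w 0.05512018897880798
axle [0.4704 0.1287 0.0223] s 0.47799453669018477 y 0.09660100807577997 by [-0.065   0.9979  0.0004] phi 64.18469463961584 yawerr 0.1551718660096728 rollerr 0.024465596139521185
```

View pics/side8.png

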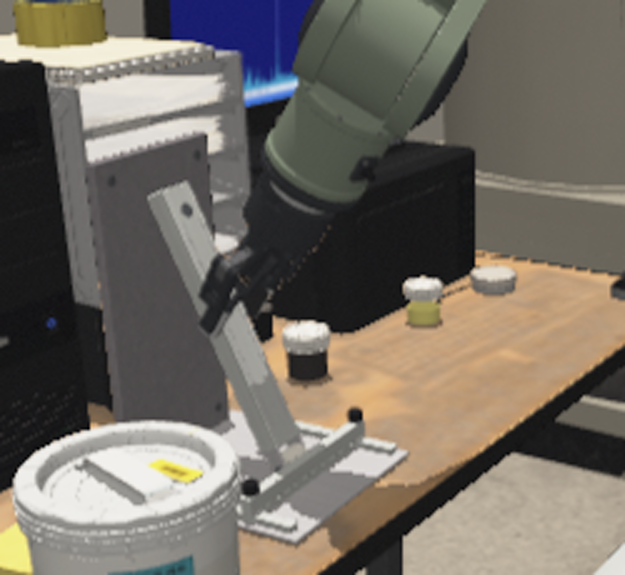

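View pics/top8.png

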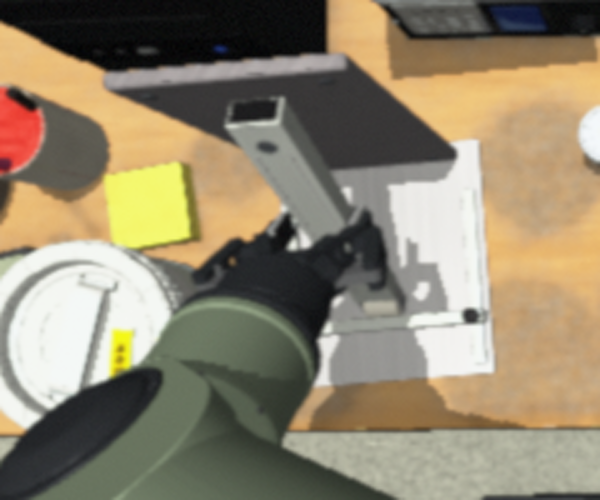

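Request:
carry_out --pt "0 0 0 0 0 0 45" --pt "0 0 0 0 0 0 0" --pt "0 0 0 0 0 0 0" --pt "0 0 -0.005 0 0 0 0" --pt "0 0 -0.013 0 0 0 0" --pt "0 0 -0.022 0 0 0 0" --pt "0 0 -0.031 0 0 0 0" --pt "0 0 -0.04 0 0 0 0" --pt "0 0 -0.04 0 0 0 0"

```text
clock: 16.73
position: [0.5159, 0.1309, 0.1869]
tool_rot: [-3.141, 0.599, -3.077]
force: [-0.3, -0.1, 0.1]
grip_width: 0.085
```

```bash
python3 st.py
```

```text
t 16.725 p [0.5159 0.1309 0.1869] q [ 0.4871  0.5601 -1.2667  2.3242  1.6292  0.8042 -0.306 ] F [-0.2739 -0.1161  0.0631] M [-0.0637  0.598  -0.0404] w 0.0850369926771632
```

Request:
carry_out --pt "0 0 -0.01 0 0 0 0" --pt "0 0 -0.025 0 0.03 0 0" --pt "0 0 -0.045 0 0.07 0 0" --pt "0 0 -0.065 0 0.12 0 0" --pt "0 0 -0.085 0 0.16 0 0" --pt "0 0 -0.1 0 0.2 0 0" --pt "0 0 -0.1 0 0.2 0 0" --pt "0 0 -0.1 0 0.2 0 0"

```text
clock: 17.73
position: [0.4596, 0.1272, 0.2684]
tool_rot: [-3.141, 0.399, -3.078]
force: [-0.1, 0.5, -0.7]
grip_width: 0.0854
```

```bash
cat st.py - <<'E' | python3
for n in("side","top"):
    im,d=imaging.grab_frame(n); np.savez(f"pics/{n}9.npz",p=im,d=d)
    c=im[60:290,150:400] if n=="side" else im[90:290,60:300]
    cv2.imwrite(f"pics/{n}9f.png",im); cv2.imwrite(f"pics/{n}9.png",cv2.resize(c,None,fx=2.5,fy=2.5,interpolation=cv2.INTER_CUBIC))
E
```

```text
t 17.725 p [0.4596 0.1272 0.2684] q [ 0.7638  0.3116 -1.4664  2.188   0.8349  0.7411  0.4055] F [-0.0519  0.5325 -0.7283] M [0.0069 0.3884 0.0023] w 0.08536445226722203
```

View pics/side9.png

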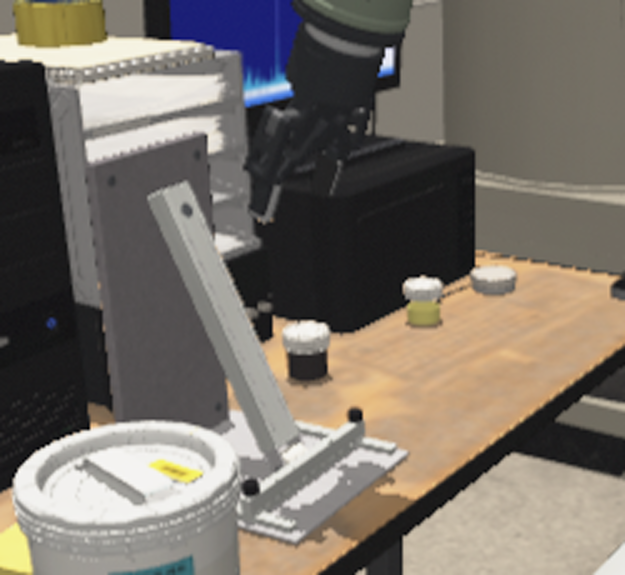

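View pics/top9.png

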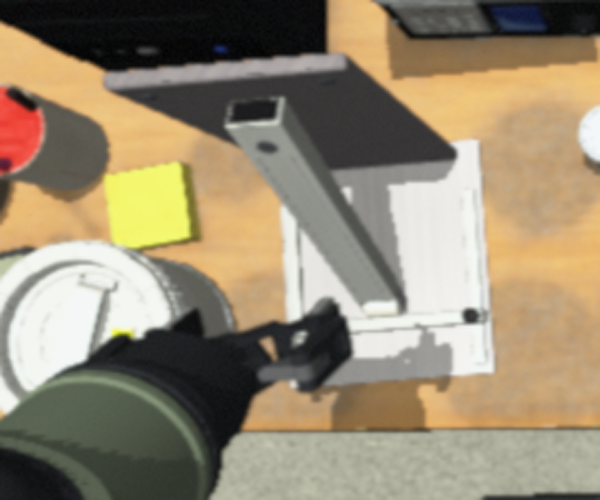

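```bash
cat st.py - <<'E' | python3
for n in("side","top"):
    z=np.load(f"pics/{n}9.npz"); d=z["d"]; Q=cloud(n,d); S=Q@xr; Y=Q@yrk; Z=Q[...,2]
    # bar band
    m=(Z>.07)&(Z<.26)&(S>.46)&(S<.605)&(abs(Y-.0966)<.018)&(d>0); q=Q[m]
    for it in range(6):
        mu=q.mean(0); nr=np.linalg.svd(q-mu,full_matrices=False)[2][2]; e=(q-mu)@nr; q=q[abs(e)<max(2*e.std(),.0015)]
    nr*=-np.sign(nr@xr); print(n,len(q),"face normal s,y,z",nr@xr,nr@yrk,nr[2],"phi",np.degrees(np.arctan2(-(nr@xr),nr[2])),"std",e.std(),"yaw",np.degrees(np.arcsin(nr@yrk)))
    # upper face plane: dist to axle should be 10mm
    ax=.479*xr+.0966*yrk+np.array([0,0,.022]); print("  axle-to-face",(mu-ax)@nr)
    mm=(Z>.026)&(Z<.055)&(S>.43)&(S<.475)&(abs(Y-.0975)<.11)&(d>0)&(abs(Y-.0966)>.03); k=Q[mm]; print("  stop",len(k),cv2.minAreaRect((k[:,:2]*1000).astype(np.float32)), (k@xr).mean())
    for nm,(x,y) in dict(dark=(.6189,-.0851),pale=(.6065,-.3167)).items():
        for f in("0","9"):
            zz=np.load(f"pics/{n}{f}.npz")["d"]; W=cloud(n,zz); w=W[(W[...,2]>.045)&(W[...,2]<.07)&(np.hypot(W[...,0]-x,W[...,1]-y)<.04)&(zz>0)]; print("  ",nm,f,len(w),w.mean(0)[:2] if len(w) else None)
E
```

```text
t 17.825 p [0.4594 0.1274 0.2682] q [ 0.7635  0.3123 -1.4663  2.1878  0.8341  0.7412  0.4063] F [-0.2491  0.2837 -0.517 ] M [0.0168 0.4256 0.011 ] w 0.08501063409656627
side 911 face normal s,y,z -0.902978853982047 0.035646511807445554 0.42820382466441187 phi 64.62910916331957 std 0.0017116693446700439 yaw 2.04282746467915
  axle-to-face 0.009981485793420466
  stop 309 ((450.79559326171875, 128.7025604248047), (16.687129974365234, 197.43064880371094), 4.3684234619140625) 0.4560586474753325
   dark 0 192 [ 0.6176 -0.0843]
   dark 9 196 [ 0.6176 -0.0842]
   pale 0 111 [ 0.6075 -0.3138]
   pale 9 114 [ 0.6076 -0.3131]
top 1027 face normal s,y,z -0.903967571408751 0.00048312316842009933 0.4276007441917857 phi 64.68460340984427 std 0.0006250271647676498 yaw 0.02768091961228448
  axle-to-face 0.010040412690533485
  stop 160 ((451.9960632324219, 120.67462158203125), (14.13715934753418, 181.52810668945312), 3.314359664916992) 0.45832843589800165
   dark 0 457 [ 0.6221 -0.0908]
   dark 9 454 [ 0.6221 -0.0906]
   pale 0 373 [ 0.6088 -0.318 ]
   pale 9 376 [ 0.6087 -0.3179]
```

```bash
python3 -c "
from workcell import ticket,telemetry
print(ticket.job_done()); print(telemetry.observe()['clock'])"
```

```text
the job is handed in; nothing more can be done
None
the job is handed in; nothing more can be done
```

The levelling bar is leaning in the rack, with its roller against the stop and its head on the backboard. I handed the job in at about 18 s of the 58 s allowed, with no verdict reported.

**How it was done:** I gripped the bar across its width with the fingers leaning 30° toward the roller and swung it up. I then set the roller on the floor and slid it to the stop, which I felt at about 4 N and about 135 mm from board to axle. The stop face is therefore about 149 mm from the board. I leaned the bar about its axle until the head touched, eased off the pressure, and opened the jaws before backing away.

**Last checks:**
- **Lean:** the depth images give 64.6–64.7°, against 64.6° expected for roller on stop and head on board. The face lies 10.0 mm from the expected axle position, as it should.
- **Flat against the board:** the top view shows the bar square to the board within 0.1°. The side view gave 2°, which I put down to it also catching the bar's side wall.
- **Surroundings:** both pots are where they were to within 1 mm. In the side view the stop is within 1 mm of its first position; the top view was partly blocked and less sure. The wrist force was near zero once the jaws were open.

**Less clean moments:**
- The fingertips pressed lightly on the desk at the grasp, about 6 N.
- The first touch on the board briefly showed about 12 N sideways and 24 N upward at the wrist before I eased off.
- While lowering the bar at 76°, joint 4 reached its limit, reading 2.4316 against the rounded 2.43. I reduced the tilt straight away and it came off the limit.

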